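# Put the piled counter devices back on their chargers

### The arm

A 6-joint arm with a two-finger parallel gripper is mounted at the origin on the work surface. World frame = base frame: x ahead of the robot, y to its left, z up, the work surface at z = 0. Lengths are in m, angles in rad, forces in N, time in s.
With the tool pointing down it reaches from about 0.35 to 0.975 m from the base axis. Payload 7.1 kg.
Tool frame: the origin (TCP) lies midway between the tips of the shut fingers; the grasp point (between the pads) lies 19 mm behind it (ctrl.grip_point_offset is the distance from the TCP to the grasp point, in m); z points along the fingers, y is the line along which they close (so a half turn about z gives the same grasp; the last joint's range is limited). The gripper opens to 88 mm and grips with 3 to 60 N. Pads are 20 mm wide; open, the fingers measure 115 mm over their backs; the gripper's body (75 mm by 178 mm) begins 61 mm behind the grasp point.
Start: joints at [-1.176, 0.423, 1.63, -0, 1.089, -0.019], TCP at [0.251, -0.572, 0.223] pointing down, gripper open.
Joint ranges: [-3, 3], [-0.9, 2.11], [0.09, 2.58], [-1.31, 4.45], [0.11, 2.69], [-2.54, 2.54]. Speed limits (rad/s): [2.39, 2.39, 3.01, 3.14, 3.14, 3.14].

### API

Orientations are given as a unit quaternion [w, x, y, z].
In Python, from cell import ctrl gives the robot as it stands.
- The arm moves only by the tool jog_arm, never from a script. Its arguments are lists of equal length, an entry for each row: "xyz": the shift along the world's x, y, z in m, a list of three; "turn": the turn about the world's z in degrees. In form: {"xyz": [[tx, ty, tz], ...], "turn": [turn, ...]}. A call has 1 to 20 rows; each row is the pose to reach, as a shift and turn from the pose commanded when the call began; what a row does not reach only later rows make up. A row lasts 1/10 s, in which the tool goes at most 50 mm and 8.59 degrees, less where a joint would pass 70% of its speed; a pose out of reach is approached as far as the arm can. A call with a gripper value outside its range is refused whole. "grip" is the finger opening in m, from 0 to 0.0878, set as the call begins (left out, the last holds). The fingers move at their own pace and stop on an object; "force" is the grip in N (left out, the last holds). Time passes only in rows, so rows that repeat a pose let the fingers close. It gives the time, the measured TCP pose, the force, the opening and the grip force at its end, in the units of the state.
- ctrl.get_obs(): the state, without advancing time (a new reading comes with each control period).
- ctrl.camera(name): name is "scene" or "side" or "wrist"; returns a dict with "pixels" (480x640x3 uint8, red, green, blue), "vertical_fov" (degrees; the focal length in pixels is half the picture's height over the tangent of half this angle, whatever the lens; pixels are square), "cx", "cy" (the principal point, pixels), "extrinsics" (4x4, takes a point from camera to world coordinates). Camera axes: x right, y up, looking along -z (the intrinsics and any distortion apply to the point x, -y, -z); pixel columns grow to the right and rows downward; lengths in m; the calibration is good to about 2 mm. The wrist camera is an equidistant fisheye: a pixel r from the principal point sees the ray r / f radians off the axis. A picture is of the moment at which its call begins. There is no depth.
- ctrl.sign_off(): hands the job in; it is judged then, once.
The state is a dict: "clock": time; "joints": joint angles; "joint_velocities": joint speeds; "effort": joint torques, N m; "tcp_pos": TCP position; "orientation": TCP orientation; "ft_force": force on the tool from outside, world axes, zero at the start; "torque": the same for the moment, N m; "gripper_width": opening from 0.0 (shut) to 1.0 (fully open); "finger_force": force on a finger pad.
Only numpy, scipy, OpenCV 4.12 (cv2) and the standard library are available. Lean on these libraries where they do the work, as an engineer would, in place of code of your own. Each camera call takes 0.05 s, during which the arm holds its last target. There are 200 camera calls.

### The job

Closing time at the dry cleaner's counter: the card terminal, barcode scanner, tag printer and telephone handset lie piled on one another. Take the pile apart and lay each device on its own charging base (same colour), foot on the contacts, fully down and flat; the terminal's paper cover stands open and must be shut before the terminal goes on its base. Set the devices down rather than dropping them, and do not knock over the sanitiser bottle.

Things in the scene. Friction and masses are not known exactly. Their poses are not given: they have to be found in the camera images.
- terminal: Black card terminal, 170 (x) x 66 (y) x 28 (z) mm, 0.35 kg, bottom of the pile, flat, keypad up; the head bears the paper cover (joint cover). Origin: centre of underside; z up, x towards the head. Foot (-x) end: charging contacts, its last 16 mm cut away underneath to 11 mm high. Grip it across the width, near the middle.
- cover (a joint): Terminal's grey paper cover, rad: 0 shut (flush), starts open past upright (2.0-2.3; stop 2.4). Hinge along the terminal's y through (83,0,24) mm in its frame. Cover 56 mm from hinge to free edge, 62 wide, 8 thick; shut, it lies from the hinge towards -x, top at z 28. Friction hinge (0.006 Nm, 0.15 N at the edge), stays where left: swing it over from behind, press it down.
- scanner: Yellow hand-held barcode scanner, 150 (x) x 60 (y) x 24 (z) mm, 0.26 kg, flat, across the terminal; screen at the head, keys at the foot. Origin: centre of underside; z up, x towards the head. Foot (-x) end: charging contacts, its last 16 mm cut away underneath to 11 mm high.
- printer: Red belt tag printer, 112 (x) x 64 (y) x 44 (z) mm, 0.34 kg, flat on the scanner; grey lid at the head, two round buttons at the foot. Origin: centre of underside; z up, x towards the head. Foot (-x) end: charging contacts, its last 16 mm cut away underneath to 11 mm high.
- phone: White cordless phone handset, 140 (x) x 48 (y) x 24 (z) mm, 0.14 kg, flat on top of the pile; greenish display at the head, keys at the foot. Origin: centre of underside; z up, x towards the head. Foot (-x) end: charging contacts, its last 16 mm cut away underneath to 11 mm high.
- terminal_base: Black charging base, fixed: plate 206 x 102 mm, 10 mm thick, made like the scanner's base but with the side walls 41-81 mm from the middle. Its head (+x) end has, instead of a leaning wall, an upright back stop, face 90 mm from the origin, 63 mm high above the counter: an open cover fouls it. Origin on the counter under the pocket's middle, x towards the head end.
- scanner_base: Yellow charging base, fixed: plate 186 x 96 mm, 10 mm thick. Origin on the counter under the pocket's middle. Device lies on the plate, origin over origin, x on x. At -x a contact bar (8 mm high, 12 long) fits under its foot; wrong way round it rides up. Walls at ends and corners: 15 mm high, flared 30 deg; play at floor: 5 mm along x, 4 across. No side walls within 31 mm of the middle.
- printer_base: Red charging base, fixed: plate 148 x 100 mm, 10 mm thick, made like the scanner's base (device on the plate, contact bar at -x); no side walls within 29 mm of the middle. Origin on the counter under the pocket's middle, x towards the head end.
- phone_base: White charging base, fixed: plate 176 x 84 mm, 10 mm thick, made like the scanner's base (device on the plate, contact bar at -x); no side walls within 29 mm of the middle. Origin on the counter under the pocket's middle, x towards the head end.
- sanitiser: Clear pump bottle of hand sanitiser standing loose beyond the work, 61 mm across, 155 mm high, spout 44 mm out. Origin: centre of underside, z up. To be left standing.
Not all that is in view belongs to the job. Leave any red look-alike of the scanner alone.

How it is judged:
On the way:
1. the terminal's paper cover is shut while the terminal is still off its charging base (value of joint cover below 0.12 rad and horizontal distance between terminal and terminal_base above 0.04 m), for 0.2 s.
At the end, for the whole second after the job is handed in: Each device lies in its own base: origin within 10 mm of the base's in plan and 7.5 to 12.5 mm above it, flat within 0.03 rad, x axis within 0.12 rad of the base's, at rest and released; paper cover shut (below 0.12 rad); sanitiser bottle standing (tilt below 0.2 rad) (value of joint cover below 0.12 rad and horizontal distance between terminal and terminal_base below 0.01 m and z of terminal in the frame of terminal_base between 0.0075 and 0.0125 m and angle between each of terminal, scanner, printer, phone's own z axis and vertical below 0.03 rad and angle between the x axis of terminal and the x axis of terminal_base, either way round below 0.12 rad and linear speed of each of terminal, scanner, printer, phone below 0.01 m/s and horizontal distance between scanner and scanner_base below 0.01 m and z of scanner in the frame of scanner_base between 0.0075 and 0.0125 m and angle between the x axis of scanner and the x axis of scanner_base, either way round below 0.12 rad and horizontal distance between printer and printer_base below 0.01 m and z of printer in the frame of printer_base between 0.0075 and 0.0125 m and angle between the x axis of printer and the x axis of printer_base, either way round below 0.12 rad and horizontal distance between phone and phone_base below 0.01 m and z of phone in the frame of phone_base between 0.0075 and 0.0125 m and angle between the x axis of phone and the x axis of phone_base, either way round below 0.12 rad and angle between sanitiser's own z axis and vertical below 0.2 rad); the robot touches nothing.
It fails at once if the sanitiser bottle is knocked over (angle between sanitiser's own z axis and vertical above 0.5 rad).
It fails at once if the terminal is dropped (it falls freely more than about 3 cm) (linear speed of terminal above 0.8 m/s and contact force between the fingers and terminal below 0.1 N).
It fails at once if the scanner is dropped (it falls freely more than about 3 cm) (linear speed of scanner above 0.8 m/s and contact force between the fingers and scanner below 0.1 N).
It fails at once if the printer is dropped (it falls freely more than about 3 cm) (linear speed of printer above 0.8 m/s and contact force between the fingers and printer below 0.1 N).
It fails at once if the phone is dropped (it falls freely more than about 3 cm) (linear speed of phone above 0.8 m/s and contact force between the fingers and phone below 0.1 N).
It also fails if it takes over 134 s, if anything falls off the work surface, if the arm or the gripper's body presses on something with over 40 N, if the wrist force passes 120 N, or if a joint passes its speed limit or range.

## Working session

There is one attempt and no reset: what is moved stays moved. The work goes in short steps, Python scripts to look and compute and a tool call to move; the robot and the scene stay as the last step left them, time stands still between calls to the robot, and variables do not carry over. Pictures are saved under pics/ and viewed, at most 14 in all, crops included, and the job is handed in when it is done.

Besides the shell and the picture viewer there is one more tool, called after "Emit:" in YAML: its name, and indented under it one key for each argument. jog_arm: Moves the arm, as the interface text tells. Its arguments: {"type":"object","properties":{"xyz":{"type":"array"},"turn":{"type":"array"},"grip":{"type":"number"},"force":{"type":"number"}},"required":["xyz","turn"]}

```bash
mkdir -p pics; ls; cat > h.py <<'E'
import numpy as np, cv2
from cell import ctrl
def snap(name, fn):
    c=ctrl.camera(name); cv2.imwrite(f'pics/{fn}.png',c['pixels'][:,:,::-1]); np.savez(f'pics/{fn}.npz',**{k:np.array(v) for k,v in c.items()}); return c
def load(fn): return dict(np.load(f'pics/{fn}.npz'))
def ray(c,u,v):
    f=240/np.tan(np.radians(float(c['vertical_fov']))/2)
    x=(u-float(c['cx']))/f; y=(v-float(c['cy']))/f
    if c.get('fish'):
        r=np.hypot(x,y); s=np.sin(r)/max(r,1e-9); d=np.array([x*s,-y*s,-np.cos(r)])
    else: d=np.array([x,-y,-1.])
    E=c['extrinsics']; return E[:3,3],E[:3,:3]@d
def onz(c,u,v,z):
    o,d=ray(c,u,v); return o+d*(z-o[2])/d[2]
def proj(c,p):
    E=c['extrinsics']; q=E[:3,:3].T@(np.array(p)-E[:3,3]); f=240/np.tan(np.radians(float(c['vertical_fov']))/2)
    if c.get('fish'):
        a=np.arctan2(np.hypot(q[0],q[1]),-q[2]); n=np.hypot(q[0],q[1])+1e-12; x,y=a*q[0]/n,-a*q[1]/n
    else: x,y=q[0]/-q[2],-q[1]/-q[2]
    return f*x+float(c['cx']),f*y+float(c['cy'])
E
python3 - <<'E'
from h import *
for n in ['scene','side','wrist']:
    c=snap(n,n+'0'); print(n,{k:c[k] for k in c if k!='pixels'})
print(ctrl.get_obs())
E
```

```text
pics
scene {'vertical_fov': 43.48535807852604, 'cx': 317.6549582960534, 'cy': 236.06237341477802, 'extrinsics': array([[ 0.49587496, -0.56457051,  0.65982434,  1.58910666],
       [ 0.86834557,  0.33038535, -0.3698939 , -0.54428909],
       [-0.00916511,  0.75637666,  0.65407212,  1.04403394],
       [ 0.        ,  0.        ,  0.        ,  1.        ]])}
side {'vertical_fov': 50.72861483232828, 'cx': 325.0616122499069, 'cy': 230.38580327798988, 'extrinsics': array([[-0.8281652 ,  0.30133884, -0.47258576,  0.09074009],
       [-0.56029141, -0.46720802,  0.6839519 ,  0.7515933 ],
       [-0.01469459,  0.83121091,  0.55576299,  0.70841742],
       [ 0.        ,  0.        ,  0.        ,  1.        ]])}
wrist {'vertical_fov': 65.70646984690485, 'cx': 318.9396459356868, 'cy': 237.77749024015344, 'extrinsics': array([[ 4.02636396e-01,  8.82531306e-01,  2.42945316e-01,
         3.17380662e-01],
       [-9.15359776e-01,  3.88382543e-01,  1.06186071e-01,
        -5.42766162e-01],
       [-6.43187377e-04, -2.65136747e-01,  9.64210606e-01,
         3.84794807e-01],
       [ 0.00000000e+00,  0.00000000e+00,  0.00000000e+00,
         1.00000000e+00]])}
{'clock': 0.15, 'joints': array([-1.17601646e+00,  4.23701781e-01,  1.63050760e+00, -1.67326843e-05,
        1.08858283e+00, -1.89944931e-02]), 'joint_velocities': array([ 0.00192583, -0.00094085, -0.00348462, -0.00071623, -0.00059037,
       -0.00151214]), 'effort': array([ 9.57106058e-04, -5.44983494e+01, -2.73920685e+01,  6.43965835e-02,
        2.03962350e-02, -6.49107596e-05]), 'tcp_pos': array([ 0.25114894, -0.57184767,  0.22206017]), 'orientation': array([-5.87842879e-04,  9.78674100e-01,  2.05418223e-01, -1.19312534e-04]), 'ft_force': array([ 0.71518084,  0.57686883, -0.46564686]), 'torque': array([0.00974507, 0.00800019, 0.03935449]), 'finger_force': 0.0, 'gripper_width': 0.9987412415872889}
```

View pics/scene0.png

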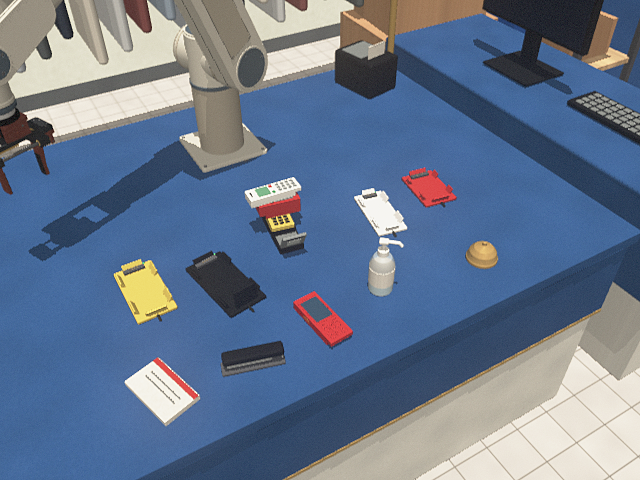

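View pics/side0.png

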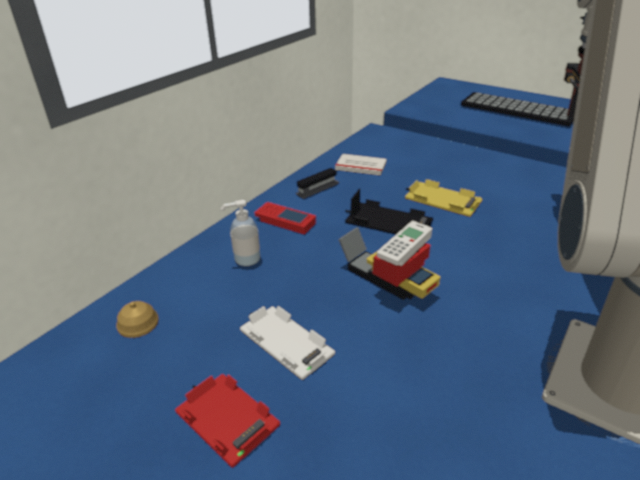

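The scene view shows the phone (272,192) on the printer, scanner and terminal, with the cover open towards (290,240). The bases are yellow (145,290), black (227,282), white (380,212) and red (428,187), all with their contact bars towards the robot. The red look-alike is at (322,318) and the bottle at (381,270). Next I'll get coarse positions.

```bash
python3 - <<'E'
from h import *
c=load('scene0'); s=load('side0')
for n,u,v,z in [('yb',145,290,.01),('yb bar',132,268,.015),('bb',227,282,.01),('bbbar',204,260,.015),('wb',380,212,.01),('wbbar',370,193,.015),('rb',428,187,.01),('rbbar',416,173,.015),('phone',272,192,.12),('phone L',247,195,.12),('phone R',300,186,.12),('hinge',290,245,.024),('bottle',381,290,0)]: print(n,onz(c,u,v,z).round(3))
for n,u,v,z in [('yb',443,197,.01),('bb',388,218,.01),('wb',288,340,.01),('rb',228,415,.01),('phone',404,243,.12),('scan head',430,283,.04),('bottle',246,262,0)]: print('side',n,onz(s,u,v,z).round(3))
E
```

```text
yb [ 0.509 -0.413  0.01 ]
yb bar [ 0.424 -0.419  0.015]
bb [ 0.583 -0.233  0.01 ]
bbbar [ 0.487 -0.254  0.015]
wb [0.545 0.239 0.01 ]
wbbar [0.464 0.259 0.015]
rb [0.519 0.424 0.01 ]
rbbar [0.45  0.431 0.015]
phone [ 0.448 -0.037  0.12 ]
phone L [ 0.427 -0.098  0.12 ]
phone R [0.461 0.037 0.12 ]
hinge [ 0.555 -0.046  0.024]
bottle [0.785 0.079 0.   ]
side yb [ 0.506 -0.419  0.01 ]
side bb [ 0.581 -0.243  0.01 ]
side wb [0.536 0.237 0.01 ]
side rb [0.516 0.42  0.01 ]
side phone [ 0.432 -0.021  0.12 ]
side scan head [ 0.37  -0.027  0.04 ]
side bottle [0.773 0.088 0.   ]
```

Emit:
jog_arm:
  xyz:
    - [0.03,0.025,0.02]
    - [0.06,0.05,0.04]
    - [0.09,0.08,0.06]
    - [0.12,0.11,0.08]
    - [0.15,0.14,0.1]
    - [0.18,0.17,0.12]
    - [0.21,0.2,0.13]
    - [0.24,0.22,0.13]
    - [0.25,0.23,0.13]
    - [0.25,0.23,0.13]
    - [0.25,0.23,0.13]
  turn: [3,6,9,12,15,18,21,25,25,25,25]

```text
clock: 1.25
tcp_pos: [0.5004, -0.3426, 0.352]
orientation: [-0.0, 0.911, 0.412, -0.001]
ft_force: [0.0, -0.4, -0.4]
gripper_width: 1.001
finger_force: 0.0
```

```bash
python3 - <<'E'
from h import *
c=snap('wrist','w1'); print(c['extrinsics'][:3,3], ctrl.get_obs()['tcp_pos'])
E
```

```text
[ 0.54836849 -0.2881665   0.51478829] [ 0.50014353 -0.34294342  0.35213862]
```

Emit:
jog_arm:
  xyz:
    - [0,0.04,0]
    - [0,0.08,0]
    - [0,0.12,0]
    - [0,0.16,0]
    - [0,0.2,0]
    - [0,0.24,0]
    - [0,0.28,0]
    - [0,0.3,0]
    - [0,0.3,0]
    - [0,0.3,0]
  turn: [4,8,12,16,20,24,27,27,27,27]

```text
clock: 2.3
tcp_pos: [0.501, -0.0433, 0.3526]
orientation: [0.0, 0.79, 0.613, -0.0]
ft_force: [-0.0, 0.6, 0.1]
gripper_width: 1.0
finger_force: 0.0
```

```bash
python3 - <<'E'
from h import *
c=snap('wrist','w2'); print(c['extrinsics'][:3,3], ctrl.get_obs()['tcp_pos'],ctrl.get_obs()['clock'])
E
python3 -c "
import cv2
cv2.imwrite('pics/w12.png',cv2.resize(cv2.hconcat([cv2.imread('pics/w1.png'),cv2.imread('pics/w2.png')]),(800,300),interpolation=cv2.INTER_AREA))"
```

```text
[0.51886797 0.02699207 0.51542078] [ 0.50111949 -0.0436506   0.35260868] 2.35
```

View pics/w12.png

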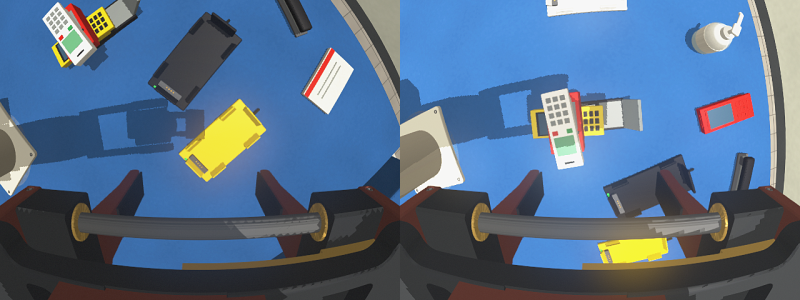

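The left half shows the black and yellow bases. The right half shows the pile from above: phone display towards −y, scanner keys towards +x, and the grey cover at the +x end. I'll measure the bases by colour and zoom in on the pile.

```bash
cat >> h.py <<'E'
def mask(c,lo,hi,box=None):
    hsv=cv2.cvtColor(np.ascontiguousarray(c['pixels']),cv2.COLOR_RGB2HSV); m=cv2.inRange(hsv,np.array(lo),np.array(hi))
    if box is not None:
        b=np.zeros_like(m); x0,y0,x1,y1=box; b[y0:y1,x0:x1]=255; m&=b
    return cv2.morphologyEx(m,cv2.MORPH_CLOSE,np.ones((3,3),np.uint8))
def rect(c,m,z,name=''):
    cs,_=cv2.findContours(m,cv2.RETR_EXTERNAL,cv2.CHAIN_APPROX_NONE); k=max(cs,key=cv2.contourArea)
    P=np.array([onz(c,u,v,z)[:2] for u,v in k[:,0]])*1000
    (x,y),(w,h),a=cv2.minAreaRect(P.astype(np.float32))
    if w<h: w,h,a=h,w,a+90
    a=(a+90)%180-90
    print(name,'c',round(x,1),round(y,1),'size',round(w,1),round(h,1),'ang',round(a,1)); return x,y,w,h,a
E
python3 - <<'E'
from h import *
c=load('w1'); c['fish']=1
# yellow plate with walls
rect(c,mask(c,(22,120,120),(35,255,255),(340,180,560,380)),.010,'yellow base w1')
hsv=cv2.cvtColor(c['pixels'],cv2.COLOR_RGB2HSV); print(hsv[120,380],hsv[150,460])
rect(c,mask(c,(0,0,20),(180,140,110),(270,10,500,185)),.010,'black base w1')
w=load('w2'); w['fish']=1
im=cv2.imread('pics/w2.png')[110:290,180:430]
cv2.imwrite('pics/z.png',cv2.resize(im,None,fx=3.2,fy=3.2,interpolation=cv2.INTER_CUBIC))
im=cv2.imread('pics/w1.png')[10:380,270:560]
cv2.imwrite('pics/z1.png',cv2.resize(im,None,fx=1.6,fy=1.6))
E
```

```text
yellow base w1 c 515.2 -415.9 size 167.5 99.6 ang 1.6
[106 163 169] [107 160 175]
black base w1 c 573.7 -248.2 size 249.9 125.0 ang 22.3
```

View pics/z.png

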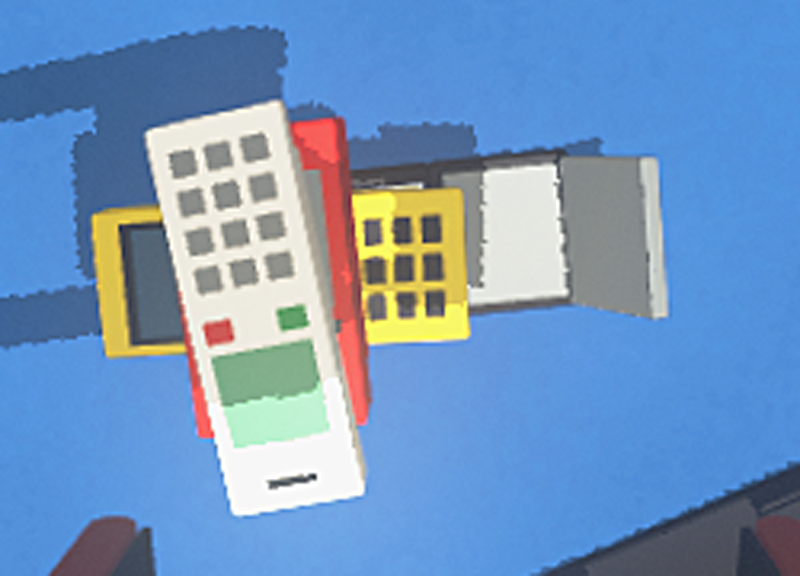

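View pics/z1.png

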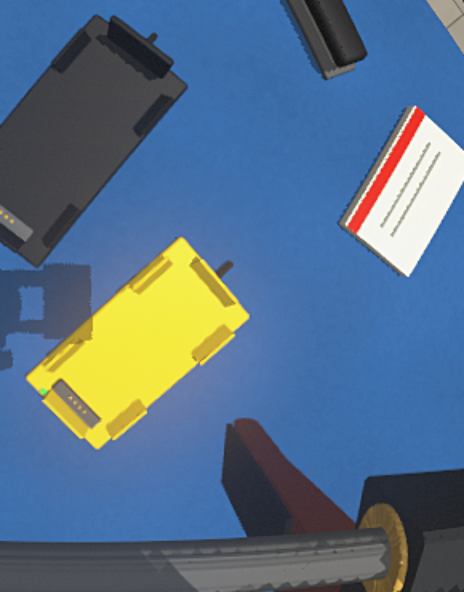

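```bash
cat >> h.py <<'E'
def corners(c,pts,z,name):
    # pts order: foot-left, foot-right, head-right, head-left (any winding)
    P=np.array([onz(c,u,v,z)[:2] for u,v in pts])*1000
    f=(P[0]+P[1])/2;h=(P[2]+P[3])/2;d=h-f
    print(name,'c',P.mean(0).round(1),'len',np.linalg.norm(P[3]-P[0]).round(1),np.linalg.norm(P[2]-P[1]).round(1),'wid',np.linalg.norm(P[1]-P[0]).round(1),np.linalg.norm(P[2]-P[3]).round(1),'head ang',np.degrees(np.arctan2(d[1],d[0])).round(1))
E
python3 - <<'E'
from h import *
c=load('w1'); c['fish']=1
rect(c,mask(c,(22,120,120),(35,255,255),(270,150,480,380)),.010,'yellow base w1')
q=lambda L:[(270+x/1.6,10+y/1.6) for x,y in L]
corners(c,q([(100,449),(26,378),(180,238),(249,318)]),.01,'yellow')
rect(c,mask(c,(0,0,20),(180,140,110),(235,10,400,178)),.010,'black base w1')
w=load('w2'); w['fish']=1
z=lambda L:[(180+x/3.2,110+y/3.2) for x,y in L]
corners(w,z([(281,100),(147,131),(232,516),(361,493)]),.12,'phone')
corners(w,z([(462,189),(468,339),(108,355),(93,212)]),.052,'scanner')
print('printer right edge', onz(w,*z([(345,120)])[0],.096),onz(w,*z([(369,422)])[0],.096),'L', onz(w,*z([(198,436)])[0],.096))
for n,p,h in [('term far corner hinge',(560,150),.024),('term near hinge',(570,302),.024)]: print(n,onz(w,*z([p])[0],h).round(4))
for p in [(640,157),(652,318),(660,160),(667,316)]: print('cover edge', [onz(w,*z([p])[0],h).round(4) for h in (.06,.08)])
s=load('side0')
cv2.imwrite('pics/s.png',cv2.resize(cv2.imread('pics/side0.png')[205:315,320:460],None,fx=5,fy=5,interpolation=cv2.INTER_CUBIC))
E
```

```text
yellow base w1 c 504.5 -416.2 size 188.9 99.7 ang 1.5
yellow c [ 505.9 -416.1] len 180.6 182.1 wid 95.5 94.7 head ang 1.8
black base w1 c 588.6 -251.6 size 224.1 135.6 ang 10.6
phone c [437.2 -30.7] len 139.0 138.9 wid 46.9 47.6 head ang -94.3
scanner c [437.4 -26.9] len 148.0 147.6 wid 59.9 59.1 head ang 168.1
printer right edge [0.48251574 0.0250231  0.096     ] [ 0.46221314 -0.083247    0.096     ] L [ 0.39849414 -0.07267371  0.096     ]
term far corner hinge [ 0.5589 -0.0091  0.024 ]
term near hinge [ 0.5482 -0.0724  0.024 ]
cover edge [array([ 0.5854, -0.0162,  0.06  ]), array([ 0.5825, -0.0143,  0.08  ])]
cover edge [array([ 0.5762, -0.0791,  0.06  ]), array([ 0.5737, -0.0745,  0.08  ])]
cover edge [array([ 0.5928, -0.0191,  0.06  ]), array([ 0.5896, -0.0171,  0.08  ])]
cover edge [array([ 0.5823, -0.0798,  0.06  ]), array([ 0.5795, -0.0751,  0.08  ])]
```

View pics/s.png

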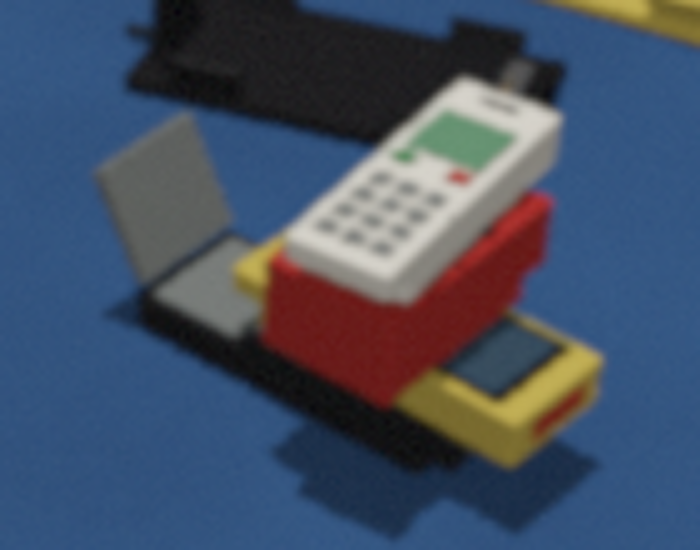

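All sizes check out (phone 139×47, scanner 148×60). Now grasp the phone.

Emit:
jog_arm:
  xyz:
    - [-0.02,0.004,-0.03]
    - [-0.04,0.008,-0.07]
    - [-0.064,0.012,-0.11]
    - [-0.064,0.012,-0.15]
    - [-0.064,0.012,-0.19]
    - [-0.064,0.012,-0.22]
    - [-0.064,0.012,-0.24]
    - [-0.064,0.012,-0.252]
    - [-0.064,0.012,-0.252]
    - [-0.064,0.012,-0.252]
  turn: [4,8,10,10,10,10,10,10,10,10]

```text
clock: 3.35
tcp_pos: [0.4378, -0.0309, 0.1011]
orientation: [0.0, 0.733, 0.68, 0.0]
ft_force: [-0.2, 0.9, 0.3]
gripper_width: 0.995
finger_force: 0.0
```

Emit:
jog_arm:
  xyz:
    - [0,0,0]
    - [0,0,0]
    - [0,0,0]
    - [0,0,0]
    - [0,0,0]
    - [0,0,0]
    - [0,0,0.02]
    - [0,0,0.04]
    - [0,0,0.08]
    - [0,0,0.12]
    - [0,0,0.12]
  turn: [0,0,0,0,0,0,0,0,0,0,0]
  grip: 0.03
  force: 20

```text
clock: 4.45
tcp_pos: [0.4403, -0.0305, 0.2251]
orientation: [0.003, 0.733, 0.68, 0.003]
ft_force: [0.0, 0.1, -1.3]
gripper_width: 0.543
finger_force: 20.0
```

Emit:
jog_arm:
  xyz:
    - [0.015,0.03,0.025]
    - [0.03,0.06,0.05]
    - [0.045,0.09,0.08]
    - [0.06,0.12,0.11]
    - [0.08,0.15,0.135]
    - [0.08,0.15,0.135]
    - [0.08,0.15,0.135]
  turn: [0,0,0,0,0,0,0]

```text
clock: 5.15
tcp_pos: [0.5169, 0.1201, 0.3544]
orientation: [-0.0, 0.733, 0.681, -0.001]
ft_force: [-0.4, -0.2, -2.0]
gripper_width: 0.552
finger_force: 20.0
```

```bash
python3 - <<'E'
from h import *
c=snap('wrist','w3'); print(ctrl.get_obs()['tcp_pos'])
E
```

```text
[0.5162089  0.11940618 0.35377095]
```

Emit:
jog_arm:
  xyz:
    - [0,0.04,0]
    - [0,0.08,0]
    - [0,0.12,0]
    - [0,0.16,0]
    - [0,0.18,0]
    - [0,0.18,0]
    - [0,0.18,0]
  turn: [0,0,0,0,0,0,0]

```text
clock: 5.9
tcp_pos: [0.5169, 0.2984, 0.3545]
orientation: [0.0, 0.733, 0.68, -0.001]
ft_force: [-0.7, -0.7, -1.7]
gripper_width: 0.546
finger_force: 20.0
```

```bash
python3 - <<'E'
from h import *
c=snap('wrist','w4'); print(ctrl.get_obs()['tcp_pos'])
cv2.imwrite('pics/w34.png',cv2.resize(cv2.vconcat([cv2.imread('pics/w3.png')[:300],cv2.imread('pics/w4.png')[:300]]),None,fx=1,fy=1))
E
```

```text
[0.51706897 0.29806614 0.35491611]
```

View pics/w34.png

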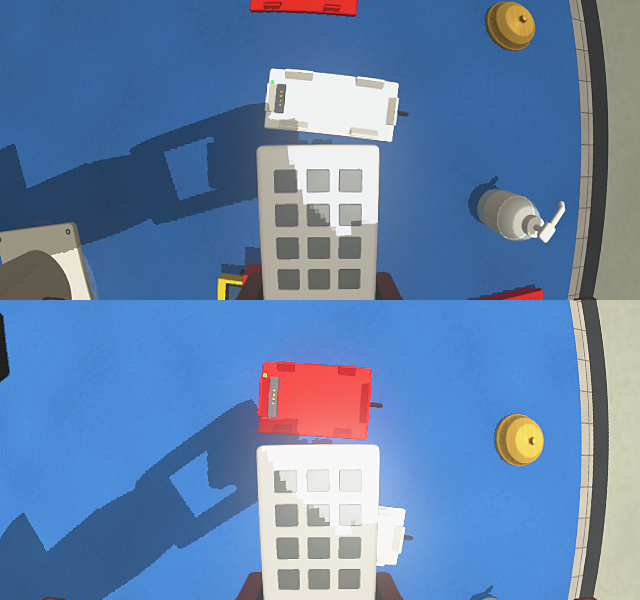

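White base corners are about (269,70), (265,127), (391,141), (398,82), with the bar on the left. Red base corners are about (262,63), (259,132), (368,139), (371,69).

```bash
python3 - <<'E'
from h import *
c=load('w3'); c['fish']=1; d=load('w4'); d['fish']=1
r=rect(c,mask(c,(0,0,130),(180,60,255),(255,60,402,143)),.01,'white')
corners(c,[(265,127),(269,70),(398,82),(391,141)],.01,'white')
rect(d,mask(d,(0,120,80),(10,255,255),(240,50,380,144)),.01,'red')
corners(d,[(259,132),(262,63),(371,69),(368,139)],.01,'red')
# black base from w1: corners
b=load('w1'); b['fish']=1
q=lambda L:[(270+x/1.6,10+y/1.6) for x,y in L]
print(onz(b,*q([(187,87)])[0],.01),onz(b,*q([(37,266)])[0],.01),'top',onz(b,*q([(98,16)])[0],.01))
cv2.imwrite('pics/bb.png',cv2.resize(cv2.imread('pics/w1.png')[0:190,220:410],(570,570),interpolation=cv2.INTER_CUBIC))
for n in ('w3','w4'):
    im=cv2.imread(f'pics/{n}.png')[45:150,240:420]; cv2.imwrite(f'pics/{n}z.png',cv2.resize(im,None,fx=3,fy=3,interpolation=cv2.INTER_CUBIC))
cv2.imwrite('pics/ww.png',np.vstack([cv2.imread('pics/w3z.png'),cv2.imread('pics/w4z.png')])[:600])
E
```

```text
white c 542.0 238.3 size 180.2 85.5 ang -10.3
white c [541.4 237.9] len 172.4 175.5 wid 79.3 83.1 head ang -9.7
red c 519.5 423.7 size 150.2 99.7 ang -8.3
red c [520.2 422.9] len 148.3 147.5 wid 96.3 97.4 head ang -7.9
[ 0.68527851 -0.27072948  0.01      ] [ 0.48704264 -0.30413261  0.01      ] top [ 0.6697983 -0.1745863  0.01     ]
```

View pics/ww.png

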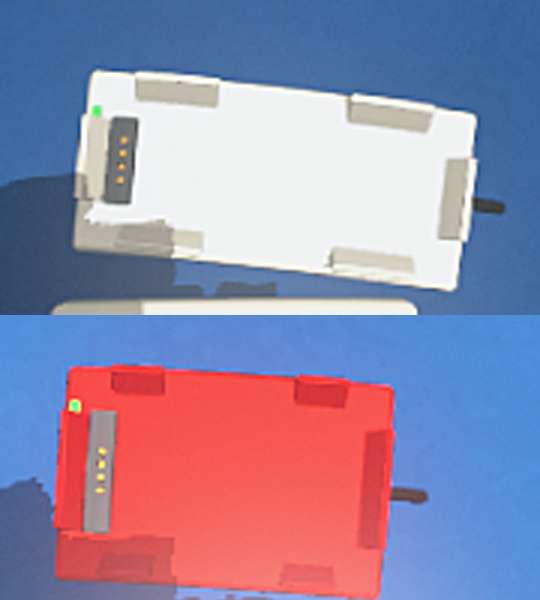

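View pics/bb.png

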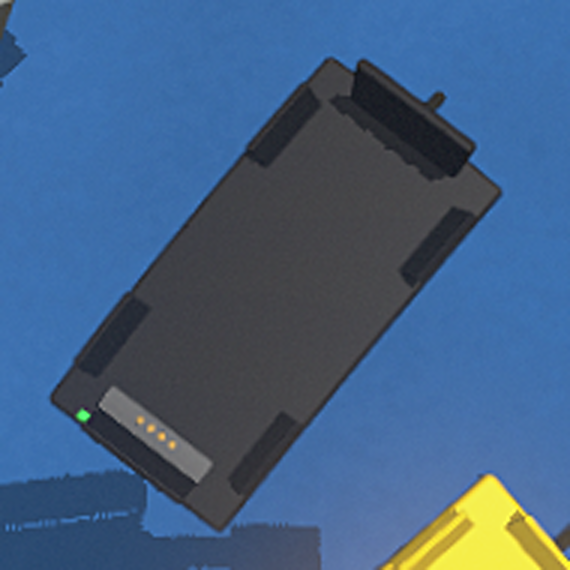

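```bash
python3 - <<'E'
from h import *
c=load('w3'); c['fish']=1; d=load('w4'); d['fish']=1; b=load('w1'); b['fish']=1
corners(c,[(240+x/3,45+y/3) for x,y in [(72,248),(92,72),(477,112),(458,290)]],.01,'white')
corners(d,[(240+x/3,45+(y-315)/3) for x,y in [(56,579),(70,368),(395,387),(380,598)]],.01,'red')
corners(b,[(220+x/3,y/3) for x,y in [(52,400),(220,529),(500,190),(332,60)]],.01,'black')
E
```

```text
white c [542.5 237.6] len 176.1 174.8 wid 81.9 83.5 head ang -9.9
red c [520.2 422.5] len 146.9 146.6 wid 98.2 98.0 head ang -7.9
black c [ 578.1 -239.1] len 202.1 201.9 wid 97.5 96.8 head ang 9.9
```

Emit:
jog_arm:
  xyz:
    - [0,-0.01,0]
    - [0.01,-0.02,-0.02]
    - [0.02,-0.03,-0.05]
    - [0.025,-0.04,-0.09]
    - [0.025,-0.05,-0.13]
    - [0.025,-0.06,-0.17]
    - [0.025,-0.06,-0.2]
    - [0.025,-0.06,-0.23]
    - [0.025,-0.06,-0.25]
    - [0.025,-0.06,-0.27]
    - [0.025,-0.06,-0.27]
    - [0.025,-0.06,-0.27]
  turn: [8,16,24,32,40,48,56,64,72,80,84.3,84.3]

```text
clock: 7.15
tcp_pos: [0.5421, 0.2379, 0.0852]
orientation: [-0.001, 0.088, 0.996, -0.0]
ft_force: [0.9, 0.4, -0.6]
gripper_width: 0.544
finger_force: 20.0
```

```bash
python3 - <<'E'
from h import *
c=snap('scene','sc1'); s=snap('side','si1')
a=cv2.imread('pics/sc1.png')[130:330,200:480]; b=cv2.imread('pics/si1.png')[180:460,130:450]
cv2.imwrite('pics/v1.png',np.hstack([cv2.resize(a,(400,286)),cv2.resize(b,(400,350))[:286]]))
E
```

```text
(no output)
```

View pics/v1.png

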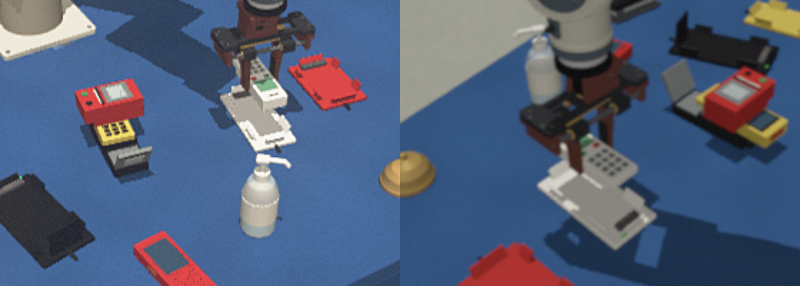

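The phone is held level over the white base, with its display outward over the head end. The printer's lid is at its +y end. Lower and release.

Emit:
jog_arm:
  xyz:
    - [0,0,-0.02]
    - [0,0,-0.04]
    - [0,0,-0.055]
    - [0,0,-0.063]
    - [0,0,-0.067]
    - [0,0,-0.07]
    - [0,0,-0.07]
    - [0,0,-0.07]
  turn: [0,0,0,0,0,0,0,0]

```text
clock: 8.05
tcp_pos: [0.5427, 0.24, 0.0162]
orientation: [0.0, 0.087, 0.996, 0.0]
ft_force: [0.3, 0.2, -1.2]
gripper_width: 0.549
finger_force: 20.0
```

Emit:
jog_arm:
  xyz:
    - [0,0,0]
    - [0,0,0]
    - [0,0,0]
    - [0,0,0]
    - [0,0,0]
    - [0,0,0.01]
    - [0,0,0.04]
    - [0,0,0.09]
    - [0,-0.03,0.14]
    - [-0.02,-0.06,0.19]
    - [-0.03,-0.1,0.21]
    - [-0.04,-0.14,0.21]
    - [-0.06,-0.18,0.21]
    - [-0.08,-0.2,0.21]
    - [-0.08,-0.2,0.21]
  turn: [0,0,0,0,0,0,0,-8,-16,-24,-32,-40,-48,-56,-64]
  grip: 0.075

```text
clock: 9.55
tcp_pos: [0.4596, 0.0375, 0.2263]
orientation: [-0.0, 0.605, 0.796, -0.0]
ft_force: [-0.4, -0.2, 0.5]
gripper_width: 0.853
finger_force: 0.0
```

```bash
python3 - <<'E'
from h import *
c=snap('wrist','w5'); s=snap('side','si2'); print(ctrl.get_obs()['tcp_pos'])
b=cv2.imread('pics/si2.png')[180:460,130:450]
cv2.imwrite('pics/v2.png',np.hstack([cv2.resize(cv2.imread('pics/w5.png')[:330],(400,206)),cv2.resize(b[:165],(400,206))]))
E
```

```text
[0.46200034 0.03908    0.22656853]
```

View pics/v2.png

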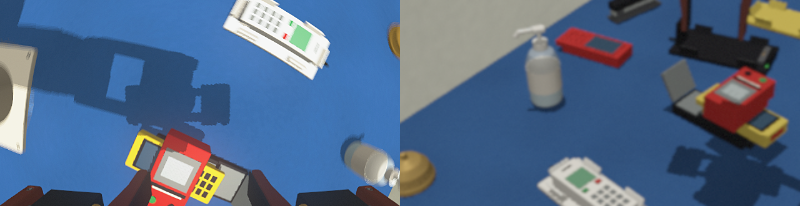

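The phone lies flat in the white base in both views; I'll verify it numerically later. Next, a clear view from straight above the printer.

Emit:
jog_arm:
  xyz:
    - [0,-0.02,0.03]
    - [-0.01,-0.05,0.06]
    - [-0.02,-0.09,0.09]
    - [-0.03,-0.13,0.12]
    - [-0.03,-0.145,0.12]
    - [-0.03,-0.145,0.12]
    - [-0.03,-0.145,0.12]
  turn: [-8,-16,-24,-26,-26,-26,-26]

```text
clock: 10.35
tcp_pos: [0.4323, -0.1048, 0.3455]
orientation: [-0.0, 0.765, 0.644, 0.0]
ft_force: [-0.3, 0.1, 0.0]
gripper_width: 0.859
finger_force: 0.0
```

```bash
python3 - <<'E'
from h import *
c=snap('wrist','w6'); c['fish']=1; o=ctrl.get_obs();print(o['tcp_pos'],o['orientation'],c['extrinsics'][:3,3])
print(proj(c,(.44,-.03,.096)))
u,v=map(int,proj(c,(.44,-.03,.096)))
m=mask(c,(0,110,80),(12,255,255),(u-110,v-110,u+110,v+110))
m2=mask(c,(170,110,80),(180,255,255),(u-110,v-110,u+110,v+110))
r=rect(c,m|m2,.096,'printer')
y=mask(c,(20,110,80),(36,255,255),(u-140,v-110,u+140,v+110)); rect(c,cv2.morphologyEx(y|m|m2,cv2.MORPH_OPEN,np.ones((3,3))),.052,'scan+printer')
w=load('w3');w['fish']=1
# phone check in w5
p=load('w5');p['fish']=1
rect(p,mask(p,(0,0,130),(180,60,255),(320,0,540,130)),.010,'white base+phone')
print(proj(p,(.5425,.238,.034)))
cv2.imwrite('pics/v3.png',np.hstack([cv2.resize(cv2.imread('pics/w5.png')[0:140,350:540],(400,295)),cv2.resize(cv2.imread('pics/w6.png')[v-110:v+110,u-140:u+160],(400,295))]))
E
```

```text
[ 0.43220054 -0.10436186  0.34515947] [-5.98610201e-04  7.65252132e-01  6.43730355e-01 -2.14442048e-04] [ 0.44468245 -0.03342925  0.5083483 ]
(np.float64(314.2658447747508), np.float64(135.69015821375757))
printer c 437.7 -23.0 size 111.6 63.6 ang 80.4
scan+printer c 436.9 -21.8 size 148.6 123.5 ang -9.6
white base+phone c 548.2 239.3 size 187.1 92.0 ang -11.0
(np.float64(454.7710502283346), np.float64(45.74121858029429))
```

View pics/v3.png

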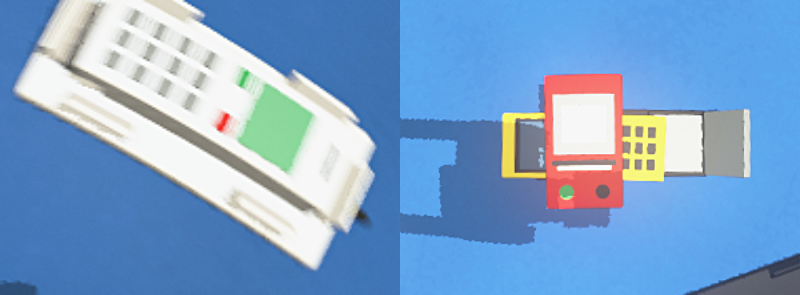

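The printer's lid end is at +y, with its buttons at −y. Its centre is (437.7, −23.0) mm, heading 80.4°, and its size matches. Grasp it.

Emit:
jog_arm:
  xyz:
    - [0.002,0.03,-0.02]
    - [0.005,0.06,-0.05]
    - [0.0055,0.0815,-0.09]
    - [0.0055,0.0815,-0.13]
    - [0.0055,0.0815,-0.17]
    - [0.0055,0.0815,-0.21]
    - [0.0055,0.0815,-0.245]
    - [0.0055,0.0815,-0.27]
    - [0.0055,0.0815,-0.279]
    - [0.0055,0.0815,-0.279]
    - [0.0055,0.0815,-0.279]
  turn: [0,0,0,0,0,0,0,0,0,0,0]
  grip: 0.0875

```text
clock: 11.5
tcp_pos: [0.4383, -0.0232, 0.0672]
orientation: [0.0, 0.766, 0.643, 0.0]
ft_force: [0.1, -0.0, -0.6]
gripper_width: 1.004
finger_force: 0.0
```

Emit:
jog_arm:
  xyz:
    - [0,0,0]
    - [0,0,0]
    - [0,0,0]
    - [0,0,0]
    - [0,0,0.005]
    - [0,0,0.02]
    - [0,0,0.05]
    - [0,0,0.09]
    - [0,0,0.12]
    - [0,0,0.13]
  turn: [0,0,0,0,0,0,0,0,0,0]
  grip: 0.05
  force: 40

```text
clock: 12.5
tcp_pos: [0.4391, -0.0239, 0.1994]
orientation: [0.002, 0.766, 0.643, 0.002]
ft_force: [-0.0, -1.0, -3.6]
gripper_width: 0.73
finger_force: 39.9
```

Emit:
jog_arm:
  xyz:
    - [0.005,0.03,0]
    - [0.01,0.06,0]
    - [0.015,0.09,0]
    - [0.02,0.12,0]
    - [0.025,0.155,0]
    - [0.03,0.19,0]
    - [0.035,0.225,0]
    - [0.04,0.26,0]
    - [0.05,0.295,0]
    - [0.055,0.33,0]
    - [0.06,0.36,0]
    - [0.07,0.39,0]
    - [0.075,0.42,-0.02]
    - [0.081,0.4465,-0.04]
    - [0.081,0.4465,-0.07]
    - [0.081,0.4465,-0.1]
    - [0.081,0.4465,-0.1]
    - [0.081,0.4465,-0.1]
  turn: [-6,-12,-18,-24,-30,-36,-42,-48,-54,-60,-66,-72,-78,-83,-88,-88,-88,-88]

```text
clock: 14.3
tcp_pos: [0.518, 0.4221, 0.0954]
orientation: [0.001, 0.998, -0.07, -0.001]
ft_force: [-0.1, 0.7, -2.9]
gripper_width: 0.725
finger_force: 39.9
```

Emit:
jog_arm:
  xyz:
    - [0.001,0,-0.02]
    - [0.001,0,-0.04]
    - [0.001,0,-0.055]
    - [0.001,0,-0.063]
    - [0.001,0,-0.067]
    - [0.001,0,-0.071]
    - [0.001,0,-0.071]
    - [0.001,0,-0.071]
  turn: [0,0,0,0,0,0,0,0]

```text
clock: 15.1
tcp_pos: [0.5201, 0.4231, 0.0262]
orientation: [-0.0, 0.998, -0.07, 0.0]
ft_force: [-0.4, -1.1, -2.3]
gripper_width: 0.732
finger_force: 39.9
```

Emit:
jog_arm:
  xyz:
    - [0,0,0]
    - [0,0,0]
    - [0,0,0]
    - [0,0,0.01]
    - [0,0,0.04]
    - [0,0,0.09]
    - [-0.01,-0.03,0.14]
    - [-0.02,-0.06,0.19]
    - [-0.03,-0.1,0.22]
    - [-0.04,-0.14,0.24]
    - [-0.05,-0.18,0.25]
    - [-0.06,-0.22,0.25]
    - [-0.06,-0.26,0.25]
    - [-0.07,-0.3,0.25]
    - [-0.07,-0.34,0.25]
    - [-0.08,-0.38,0.25]
    - [-0.08,-0.42,0.25]
    - [-0.08,-0.46,0.25]
    - [-0.08,-0.5,0.25]
    - [-0.08,-0.5,0.25]
  turn: [0,0,0,0,0,0,6,12,18,24,30,36,42,48,54,60,66,72,78,80]
  grip: 0.0875

```text
clock: 17.1
tcp_pos: [0.4398, -0.0809, 0.2767]
orientation: [0.001, 0.809, 0.588, 0.0]
ft_force: [-0.2, 0.5, 0.2]
gripper_width: 0.998
finger_force: 0.0
```

```bash
python3 - <<'E'
from h import *
c=snap('wrist','w7'); c['fish']=1; o=ctrl.get_obs();print(o['tcp_pos'],o['orientation'],c['extrinsics'][:3,3])
u,v=map(int,proj(c,(.44,-.027,.052)))
y=mask(c,(20,110,80),(36,255,255),(u-110,v-80,u+110,v+80)); rect(c,y,.052,'scanner')
s=snap('side','si3'); k=snap('scene','sc3')
cv2.imwrite('pics/v4.png',np.hstack([cv2.resize(cv2.imread('pics/w7.png')[v-110:v+110,u-140:u+160],(400,295)),cv2.resize(cv2.imread('pics/si3.png')[300:480,150:350],(400,360))[:295]]))
E
```

```text
[ 0.43971522 -0.0793925   0.27655204] [5.75231409e-04 8.09126853e-01 5.87633608e-01 3.83917821e-04] [ 0.46183628 -0.01174694  0.43946269]
scanner c 436.2 -25.8 size 149.3 60.1 ang -11.1
```

View pics/v4.png

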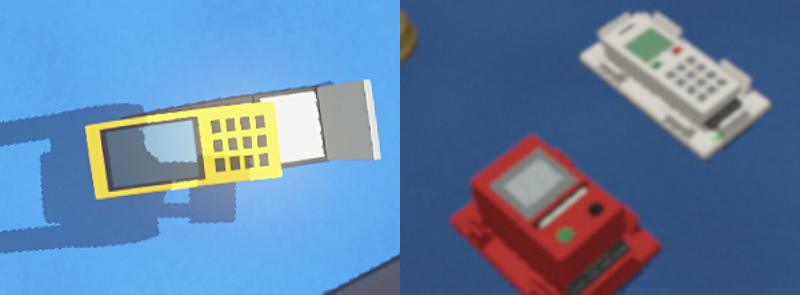

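Scanner centre is (436.2, −25.8) mm, heading 168.9° (screen towards −x), and the size matches. The printer and phone look seated. Grasp the scanner.

Emit:
jog_arm:
  xyz:
    - [0,0.01,0]
    - [0,0.02,0]
    - [0,0.03,0]
    - [0,0.04,0]
    - [0,0.05,-0.01]
    - [-0.0035,0.054,-0.03]
    - [-0.0035,0.054,-0.06]
    - [-0.0035,0.054,-0.09]
    - [-0.0035,0.054,-0.11]
    - [-0.0035,0.054,-0.13]
    - [-0.0035,0.054,-0.14]
    - [-0.0035,0.054,-0.16]
    - [-0.0035,0.054,-0.19]
    - [-0.0035,0.054,-0.22]
    - [-0.0035,0.054,-0.236]
    - [-0.0035,0.054,-0.243]
    - [-0.0035,0.054,-0.243]
    - [-0.0035,0.054,-0.243]
  turn: [8,16,24,32,40,48,56,64,72,80,88,96.9,96.9,96.9,96.9,96.9,96.9,96.9]

```text
clock: 19.05
tcp_pos: [0.4369, -0.0229, 0.0333]
orientation: [0.0, 0.096, 0.995, 0.0]
ft_force: [-0.1, -0.1, 0.4]
gripper_width: 0.996
finger_force: 0.0
```

Emit:
jog_arm:
  xyz:
    - [0,0,0]
    - [0,0,0]
    - [0,0,0]
    - [0,0,0]
    - [0,0,0.005]
    - [0,0,0.02]
    - [0,0,0.05]
    - [0,0,0.09]
    - [0,0,0.13]
    - [0,0,0.15]
    - [0,0,0.15]
  turn: [0,0,0,0,0,0,0,0,0,0,0]
  grip: 0.045
  force: 35

```text
clock: 20.15
tcp_pos: [0.438, -0.0233, 0.1854]
orientation: [0.003, 0.097, 0.995, 0.0]
ft_force: [-0.6, 0.6, -3.4]
gripper_width: 0.684
finger_force: 35.0
```

Emit:
jog_arm:
  xyz:
    - [0.003,-0.02,0]
    - [0.007,-0.04,0]
    - [0.01,-0.06,0]
    - [0.014,-0.08,0]
    - [0.018,-0.1,0]
    - [0.021,-0.12,0]
    - [0.025,-0.14,0]
    - [0.028,-0.16,0]
    - [0.032,-0.18,0]
    - [0.035,-0.2,0]
    - [0.039,-0.22,0]
    - [0.042,-0.24,0]
    - [0.046,-0.26,0]
    - [0.05,-0.28,0]
    - [0.053,-0.3,0]
    - [0.057,-0.32,0]
    - [0.06,-0.34,0]
    - [0.063,-0.36,0]
    - [0.066,-0.38,0]
    - [0.068,-0.393,-0.02]
  turn: [-8.4,-16.8,-25.2,-33.6,-42,-50.4,-58.8,-67.2,-75.6,-84,-92.4,-100.8,-109.2,-117.6,-126,-134.4,-142.8,-151,-159,-167.2]

```text
clock: 22.15
tcp_pos: [0.5051, -0.4181, 0.1624]
orientation: [0.001, 1.0, 0.012, 0.001]
ft_force: [-0.3, 0.1, -2.1]
gripper_width: 0.681
finger_force: 35.0
```

Emit:
jog_arm:
  xyz:
    - [0,0,-0.03]
    - [0,0,-0.06]
    - [0,0,-0.08]
    - [0,0,-0.08]
    - [0,0,-0.08]
  turn: [0,0,0,0,0]

```text
clock: 22.65
tcp_pos: [0.5036, -0.4155, 0.0812]
orientation: [-0.001, 1.0, 0.015, -0.001]
ft_force: [0.1, -0.4, -2.4]
gripper_width: 0.681
finger_force: 35.0
```

Emit:
jog_arm:
  xyz:
    - [0.001,0,-0.02]
    - [0.001,0,-0.04]
    - [0.001,0,-0.052]
    - [0.001,0,-0.06]
    - [0.001,0,-0.064]
    - [0.001,0,-0.067]
    - [0.001,0,-0.067]
    - [0.001,0,-0.067]
  turn: [0,0,0,0,0,0,0,0]

```text
clock: 23.45
tcp_pos: [0.5056, -0.4165, 0.0162]
orientation: [0.0, 1.0, 0.015, 0.0]
ft_force: [0.1, 0.0, -2.7]
gripper_width: 0.683
finger_force: 35.0
```

Emit:
jog_arm:
  xyz:
    - [0,0,0]
    - [0,0,0]
    - [0,0,0]
    - [0,0,0.01]
    - [0,0,0.04]
    - [0,0,0.09]
    - [0,0.03,0.14]
    - [0,0.06,0.18]
    - [0,0.1,0.22]
    - [0,0.14,0.25]
    - [-0.01,0.18,0.25]
    - [-0.01,0.22,0.25]
    - [-0.01,0.26,0.25]
    - [-0.01,0.28,0.25]
    - [-0.01,0.28,0.25]
    - [-0.01,0.28,0.25]
  turn: [0,0,0,0,0,0,8,16,24,32,40,48,56,64,72,78]
  grip: 0.0875

```text
clock: 25.05
tcp_pos: [0.4953, -0.1353, 0.2667]
orientation: [0.001, 0.765, 0.644, 0.0]
ft_force: [0.5, 0.1, 0.2]
gripper_width: 0.996
finger_force: 0.0
```

```bash
python3 - <<'E'
from h import *
c=snap('wrist','w8'); c['fish']=1; o=ctrl.get_obs();print(o['tcp_pos'],o['orientation'],c['extrinsics'][:3,3],o['joints'])
s=snap('side','si4'); k=snap('scene','sc4')
u,v=map(int,proj(c,(.47,-.027,.028))); print(u,v, proj(k,(.47,-.027,.028)),proj(s,(.47,-.027,.028)))
cv2.imwrite('pics/v5.png',np.hstack([cv2.resize(cv2.imread('pics/w8.png')[max(0,v-100):v+100,u-100:u+150],(400,320)),
 cv2.resize(cv2.imread('pics/si4.png')[215:315,320:445],(400,320))]))
u,v=map(int,proj(k,(.505,-.416,.034)))
a=cv2.resize(cv2.imread('pics/sc4.png')[v-50:v+50,u-62:u+63],(400,320))
u,v=map(int,proj(k,(.49,-.03,.034)));b=cv2.resize(cv2.imread('pics/sc4.png')[v-50:v+50,u-62:u+63],(400,320))
cv2.imwrite('pics/v5.png',cv2.resize(np.vstack([cv2.imread('pics/v5.png'),np.hstack([a,b])]),(750,600)))
E
```

```text
[ 0.49535203 -0.13561017  0.26668297] [5.21362091e-04 7.64219165e-01 6.44956349e-01 3.22913201e-04] [ 0.50744612 -0.06377512  0.42950905] [-2.90372262e-01  2.05403029e-01  1.83196160e+00 -3.42420577e-05
  1.10300188e+00 -1.21493158e-01]
277 110 (np.float64(281.25313847285645), np.float64(223.14762725010908)) (np.float64(386.4432750853274), np.float64(271.03802669703106))
```

View pics/v5.png

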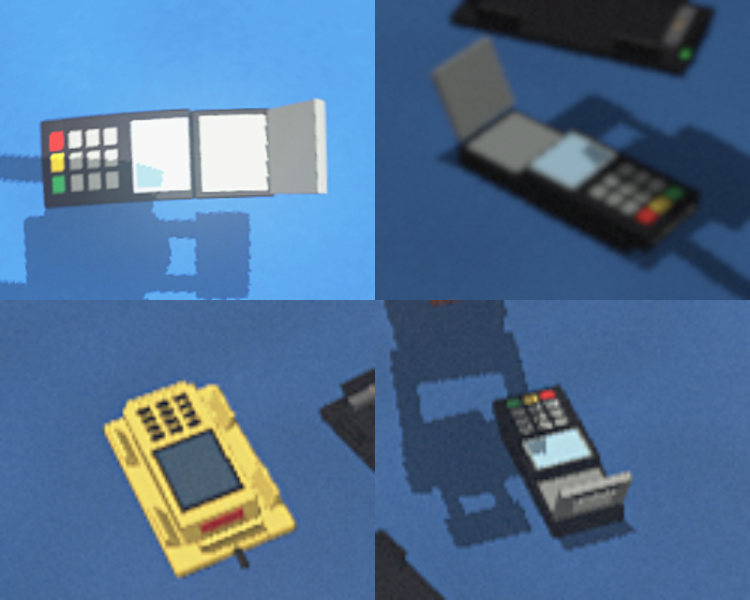

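The scanner sits in the yellow base. The terminal is clear: top corners (41,121) and (45,207) at the foot, hinge line (270,106)–(273,194), cover edge strip x 315–326. Compute the terminal pose and cover angle.

```bash
python3 - <<'E'
from h import *
c=load('w8'); c['fish']=1
q=lambda x,y:(177+x/1.5,10+y/1.5)
P=[onz(c,*q(*p),.028)[:2]*1000 for p in [(41,121),(45,207),(273,194),(270,106)]]
print(np.round(P,1))
f=(P[0]+P[1])/2;h=(P[2]+P[3])/2;d=(h-f)/np.linalg.norm(h-f);a=np.degrees(np.arctan2(d[1],d[0]))
C=f+d*85; print('foot',f,'hinge',h,'len',np.linalg.norm(h-f),'wid',np.linalg.norm(P[0]-P[1]),np.linalg.norm(P[2]-P[3]),'ang',a,'centre',C)
for e in (315,326):
    o,r=ray(c,*q(e,145)); best=[]
    for z in range(30,85): 
        p=(o+r*(z/1000-o[2])/r[2])[:2]*1000; X=(p-C)@d; best.append((abs(np.hypot(X-83,z-24)-56),round(X,1),z))
    print(e,min(best))
for n,p in [('past cover start',150),('push end',43)]: print(n,C+d*p)
# heights of placed devices: scanner foot/head etc in side/scene later
E
```

```text
[[394.1  13.1]
 [385.1 -50.7]
 [550.1 -72.5]
 [558.7  -8.9]]
foot [389.61088289 -18.81124035] hinge [554.408913  -40.7006846] len 166.2454164779546 wid 64.36582039851811 64.1067752886978 ang -7.5660746945807675 centre [473.8708454  -30.00314447]
315 (np.float64(0.0037656123637148653), np.float64(103.8), 76)
326 (np.float64(0.06321361562175554), np.float64(111.7), 72)
past cover start [622.56489689 -49.7535635 ]
push end [516.49647349 -35.66493126]
```

Emit:
jog_arm:
  xyz:
    - [0.04,0.02,0]
    - [0.08,0.045,0]
    - [0.115,0.07,-0.02]
    - [0.133,0.086,-0.05]
    - [0.133,0.086,-0.09]
    - [0.133,0.086,-0.13]
    - [0.133,0.086,-0.17]
    - [0.133,0.086,-0.2]
    - [0.133,0.086,-0.221]
    - [0.133,0.086,-0.221]
  turn: [0,0,0,0,0,0,0,0,0,0]
  grip: 0.0
  force: 20

```text
clock: 26.2
tcp_pos: [0.626, -0.0503, 0.0417]
orientation: [-0.002, 0.769, 0.64, -0.002]
ft_force: [0.1, 0.6, 0.5]
gripper_width: 0.123
finger_force: 0.0
```

Emit:
jog_arm:
  xyz:
    - [-0.01,0.001,0]
    - [-0.02,0.003,0]
    - [-0.03,0.004,0]
    - [-0.04,0.005,0]
    - [-0.05,0.007,0]
    - [-0.06,0.008,0]
    - [-0.07,0.009,0]
    - [-0.08,0.011,0]
    - [-0.09,0.012,0]
    - [-0.1,0.013,0]
    - [-0.11,0.015,0]
    - [-0.11,0.015,0]
  turn: [0,0,0,0,0,0,0,0,0,0,0,0]

```text
clock: 27.4
tcp_pos: [0.5164, -0.0349, 0.0444]
orientation: [-0.001, 0.768, 0.641, -0.001]
ft_force: [-0.3, -0.9, 0.6]
gripper_width: 0.002
finger_force: 0.0
```

Emit:
jog_arm:
  xyz:
    - [0,0,-0.005]
    - [0,0,-0.01]
    - [0,0,-0.014]
    - [0,0,-0.017]
    - [0,0,-0.018]
    - [0,0,-0.018]
  turn: [0,0,0,0,0,0]

```text
clock: 28.0
tcp_pos: [0.5185, -0.0353, 0.0277]
orientation: [-0.0, 0.768, 0.641, -0.0]
ft_force: [-5.6, 0.7, 19.1]
gripper_width: 0.003
finger_force: 9.3
```

Emit:
jog_arm:
  xyz:
    - [0,0,0]
    - [0,0,0.01]
    - [0,0,0.04]
    - [-0.01,-0.03,0.08]
    - [-0.02,-0.06,0.13]
    - [-0.03,-0.09,0.18]
    - [-0.04,-0.1,0.22]
    - [-0.045,-0.1,0.24]
    - [-0.045,-0.1,0.24]
    - [-0.045,-0.1,0.24]
  turn: [0,0,0,0,0,0,0,0,0,0]
  grip: 0.0875

```text
clock: 29.0
tcp_pos: [0.4735, -0.1354, 0.267]
orientation: [0.001, 0.768, 0.641, 0.0]
ft_force: [-0.1, -0.5, -0.4]
gripper_width: 0.874
finger_force: 0.0
```

```bash
python3 - <<'E'
from h import *
c=snap('wrist','w9'); c['fish']=1; o=ctrl.get_obs();print(o['tcp_pos'],o['orientation'],c['extrinsics'][:3,3])
C=np.array([.4735,-.030]);a=np.radians(-7.6);d=np.array([np.cos(a),np.sin(a)]);n=np.array([-d[1],d[0]])
# colours along the terminal's axis and just beyond the hinge
for X in range(-100,136,5):
    u,v=proj(c,[*(C+d*X/1000+n*.02),.028]); print(X,c['pixels'][int(round(v)),int(round(u))],end='; ')
u,v=map(int,proj(c,(.4735,-.03,.028)))
hsv=cv2.cvtColor(c['pixels'],cv2.COLOR_RGB2HSV)
m=(~((hsv[:,:,0]>100)&(hsv[:,:,0]<120)&(hsv[:,:,1]>100))).astype(np.uint8)*255
b=np.zeros_like(m);b[max(0,v-80):v+80,u-130:u+130]=255;print(u,v)
m=cv2.morphologyEx(m&b,cv2.MORPH_OPEN,np.ones((5,5)))
rect(c,m,.028,'terminal')
# cover-grey
E
```

```text
[ 0.47300308 -0.13500959  0.2659091 ] [-3.59905289e-04  7.67684497e-01  6.40827859e-01 -1.95964146e-04] [ 0.48612312 -0.06403645  0.4297941 ]
-100 [ 97 166 237]; -95 [ 94 166 237]; -90 [ 96 169 238]; -85 [ 82 135 205]; -80 [ 82  94 106]; -75 [248  94  94]; -70 [248  97  96]; -65 [ 92  96 107]; -60 [240 242 238]; -55 [245 247 242]; -50 [237 240 233]; -45 [241 242 240]; -40 [103 108 121]; -35 [244 246 243]; -30 [246 247 244]; -25 [114 125 134]; -20 [116 128 136]; -15 [249 249 249]; -10 [247 247 247]; -5 [247 247 247]; 0 [247 247 247]; 5 [247 247 247]; 10 [247 247 247]; 15 [247 247 247]; 20 [248 248 248]; 25 [ 98 110 123]; 30 [246 247 245]; 35 [249 250 248]; 40 [243 244 243]; 45 [244 245 243]; 50 [243 244 243]; 55 [244 245 243]; 60 [243 244 242]; 65 [243 244 242]; 70 [244 244 243]; 75 [243 244 242]; 80 [246 247 244]; 85 [101 176 243]; 90 [103 177 240]; 95 [102 174 239]; 100 [102 174 240]; 105 [101 176 241]; 110 [ 96 172 239]; 115 [ 96 174 240]; 120 [ 96 170 239]; 125 [ 96 169 238]; 130 [ 95 169 239]; 135 [ 92 170 240]; 300 109
terminal c 472.4 -29.8 size 167.5 65.2 ang -8.4
```

The cover is flush: nothing beyond the hinge, gap line at 25 mm. Terminal is at (472.4, −29.8) mm, heading −8.4°. Grasp it across the middle.

Emit:
jog_arm:
  xyz:
    - [0,0.02,0]
    - [0,0.04,0]
    - [0,0.06,0]
    - [-0.001,0.08,0]
    - [-0.001,0.1,-0.01]
    - [-0.001,0.105,-0.03]
    - [-0.001,0.105,-0.06]
    - [-0.001,0.105,-0.09]
    - [-0.001,0.105,-0.12]
    - [-0.001,0.105,-0.15]
    - [-0.001,0.105,-0.18]
    - [-0.001,0.105,-0.205]
    - [-0.001,0.105,-0.225]
    - [-0.001,0.105,-0.245]
    - [-0.001,0.105,-0.254]
    - [-0.001,0.105,-0.258]
    - [-0.001,0.105,-0.258]
  turn: [-8.4,-16.8,-25.2,-33.6,-42,-50.4,-58.8,-67.2,-75.6,-84,-88.1,-88.1,-88.1,-88.1,-88.1,-88.1,-88.1]

```text
clock: 30.75
tcp_pos: [0.4718, -0.03, 0.008]
orientation: [-0.0, 0.997, -0.073, -0.001]
ft_force: [0.1, 0.3, 0.4]
gripper_width: 0.995
finger_force: 0.0
```

Emit:
jog_arm:
  xyz:
    - [0,0,0]
    - [0,0,0]
    - [0,0,0]
    - [0,0,0]
    - [0,0,0.005]
    - [0,0,0.02]
    - [0,0,0.05]
    - [0,0,0.09]
    - [0,0,0.12]
    - [0,0,0.13]
    - [0,0,0.13]
  turn: [0,0,0,0,0,0,0,0,0,0,0]
  grip: 0.05
  force: 40

```text
clock: 31.85
tcp_pos: [0.4729, -0.0303, 0.1397]
orientation: [0.0, 0.997, -0.073, 0.001]
ft_force: [-0.6, 0.6, -4.5]
gripper_width: 0.744
finger_force: 40.0
```

Emit:
jog_arm:
  xyz:
    - [0.015,-0.03,0.01]
    - [0.03,-0.06,0.01]
    - [0.045,-0.09,0.01]
    - [0.06,-0.12,0.01]
    - [0.075,-0.15,0.01]
    - [0.09,-0.18,0.01]
    - [0.105,-0.209,0.0]
    - [0.105,-0.209,-0.03]
    - [0.105,-0.209,-0.055]
    - [0.105,-0.209,-0.055]
    - [0.105,-0.209,-0.055]
  turn: [3,6,9,12,15,18,18.3,18.3,18.3,18.3,18.3]

```text
clock: 32.95
tcp_pos: [0.576, -0.2386, 0.0817]
orientation: [-0.001, 0.996, 0.086, -0.002]
ft_force: [-0.8, -0.3, -3.9]
gripper_width: 0.749
finger_force: 40.0
```

Emit:
jog_arm:
  xyz:
    - [0,0,-0.02]
    - [0,0,-0.035]
    - [0,0,-0.045]
    - [0,0,-0.053]
    - [0,0,-0.059]
    - [0,0,-0.063]
    - [0,0,-0.066]
    - [0,0,-0.066]
    - [0,0,-0.066]
  turn: [0,0,0,0,0,0,0,0,0]

```text
clock: 33.85
tcp_pos: [0.5774, -0.2392, 0.0194]
orientation: [0.0, 0.996, 0.086, 0.0]
ft_force: [-5.1, 2.6, 10.0]
gripper_width: 0.755
finger_force: 40.0
```

Emit:
jog_arm:
  xyz:
    - [-0.001,0,0.001]
    - [-0.002,0,0.001]
    - [-0.002,0,0.0]
    - [-0.002,0,0.0]
  turn: [0,0,0,0]

```text
clock: 34.25
tcp_pos: [0.5763, -0.2396, 0.0194]
orientation: [0.0, 0.996, 0.086, 0.001]
ft_force: [-2.7, 2.8, 11.0]
gripper_width: 0.752
finger_force: 40.0
```

Emit:
jog_arm:
  xyz:
    - [0,0,0.001]
    - [0,0,0.001]
    - [0,0,0.001]
    - [0,0,0.001]
    - [0,0,0.02]
    - [0,0,0.05]
    - [0,0,0.09]
    - [-0.02,0,0.13]
    - [-0.04,0.02,0.17]
    - [-0.06,0.04,0.21]
    - [-0.08,0.06,0.24]
    - [-0.09,0.08,0.26]
    - [-0.09,0.1,0.27]
    - [-0.09,0.1,0.27]
    - [-0.09,0.1,0.27]
  turn: [0,0,0,0,0,0,-8,-16,-24,-32,-40,-48,-56,-60,-60]
  grip: 0.0875

```text
clock: 35.75
tcp_pos: [0.4853, -0.1388, 0.2881]
orientation: [-0.0, 0.906, -0.423, 0.001]
ft_force: [-0.6, 0.2, 0.2]
gripper_width: 0.996
finger_force: 0.0
```

```bash
python3 - <<'E'
from h import *
s=snap('side','si5'); k=snap('scene','sc5'); c=snap('wrist','w10'); c['fish']=1
o=ctrl.get_obs(); print(o['tcp_pos'],o['orientation'],o['joints'])
for n,p in [('term',(.578,-.2395,.038)),('scan',(.5055,-.416,.034)),('print',(.52,.423,.054)),('phone',(.5425,.238,.034))]:
    print(n,'side',np.round(proj(s,p)),'scene',np.round(proj(k,p)),'wrist',np.round(proj(c,p)))
E
```

```text
[ 0.48514068 -0.139405    0.28725201] [ 8.50060002e-05  9.06302980e-01 -4.22628394e-01 -3.76626852e-04] [-3.03345984e-01  1.69613887e-01  1.82614281e+00 -7.52983278e-05
  1.14660510e+00  2.14016841e+00]
term side [389. 210.] scene [222. 273.] wrist [313.  81.]
scan side [444. 190.] scene [141. 282.] wrist [458.  18.]
print side [222. 397.] scene [430. 175.] wrist [ 99. 440.]
phone side [284. 330.] scene [380. 205.] wrist [129. 372.]
```

```bash
cat > f.py <<'E'
from h import *
def blob(c,lo,hi,p,r,mn=4):
    u,v=map(int,proj(c,p)); m=mask(c,lo,hi,(max(0,u-r),max(0,v-r),u+r,v+r))
    n,l,st,ce=cv2.connectedComponentsWithStats(m); i=[j for j in range(1,n) if st[j,4]>=mn]
    return max(((st[j,4],ce[j]) for j in i),key=lambda t:t[0],default=(0,None))
def tri(c,a,d,b):
    o1,r1=ray(c,*a);o2,r2=ray(d,*b); A=np.stack([r1,-r2],1); t=np.linalg.lstsq(A,o2-o1,rcond=None)[0]
    p,q=o1+t[0]*r1,o2+t[1]*r2; return ((p+q)/2*1000).round(1),(np.linalg.norm(p-q)*1000).round(1)
E
python3 - <<'E'
from f import *
w9=load('w9');w9['fish']=1;w=load('w10');w['fish']=1;k=load('sc5');s=load('si5')
def T(C,a,X,Y,z): a=np.radians(a);return [C[0]+X*np.cos(a)-Y*np.sin(a),C[1]+X*np.sin(a)+Y*np.cos(a),z]
col={'red':((0,100,90),(8,255,255)),'green':((50,90,60),(85,255,255)),'disp':((0,0,180),(180,50,255))}
for n,(lo,hi) in col.items():
    X,Y={'red':(-73,20),'green':(-73,-20),'disp':(2,0)}[n]; r=30 if n=='disp' else 16
    a=blob(w9,lo,hi,T((.4724,-.0298),-8.4,X,Y,.028),14); p0=onz(w9,*a[1],.028)[:2]-np.array([.4724,-.0298]) if a[1] is not None else None
    if p0 is not None:
        t=np.radians(-8.4); L=np.array([p0@[np.cos(t),np.sin(t)],p0@[-np.sin(t),np.cos(t)]])*1000
    out=[n,a[0],L.round(1)]
    b=blob(w,lo,hi,T((.577,-.2395),9.9,*(L/1000),.038),12); kk=blob(k,lo,hi,T((.577,-.2395),9.9,*(L/1000),.038),8); ss=blob(s,lo,hi,T((.577,-.2395),9.9,*(L/1000),.038),8)
    print(*out,'w10',b[0],onz(w,*b[1],.038)*1000 if b[1] is not None else None)
    if b[1] is not None and kk[1] is not None: print('   tri scene',tri(w,b[1],k,kk[1]),kk[0])
    if b[1] is not None and ss[1] is not None: print('   tri side',tri(w,b[1],s,ss[1]),ss[0])
    if kk[1] is not None and ss[1] is not None: print('   tri ss',tri(k,kk[1],s,ss[1]))
E
```

```text
red 70 [-72.   16.5] w10 82 [ 502.98067757 -236.93895592   38.        ]
   tri scene (array([ 503.6, -235.9,   44.1]), np.float64(1.0)) 12
   tri side (array([ 502.5, -237. ,   41. ]), np.float64(1.4)) 15
   tri ss (array([ 501.3, -235. ,   42.2]), np.float64(0.8))
green 11 [  -1.3 -352. ] w10 0 None
disp 0 [  -1.3 -352. ] w10 0 None
```

```bash
python3 - <<'E'
from f import *
w9=load('w9');w9['fish']=1;w=load('w10');w['fish']=1;k=load('sc5');s=load('si5')
def T(C,a,X,Y,z): a=np.radians(a);return [C[0]+X*np.cos(a)-Y*np.sin(a),C[1]+X*np.sin(a)+Y*np.cos(a),z]
t=np.radians(-8.4)
for n,X,Y,lo,hi,r in [('red',-.072,.0165,(0,100,90),(8,255,255),12),('green',-.072,-.0165,(45,90,40),(90,255,255),12),('disp',.002,0,(80,0,140),(180,60,255),24),('disp2',.002,0,(0,0,140),(180,80,255),24),('cover',.055,0,(0,0,150),(180,60,255),26)]:
    a=blob(w9,lo,hi,T((.4724,-.0298),-8.4,X,Y,.028),r)
    if a[1] is None: print(n,'none',w9['pixels'][tuple(int(q) for q in proj(w9,T((.4724,-.0298),-8.4,X,Y,.028))[::-1])]);continue
    p0=onz(w9,*a[1],.028)[:2]-np.array([.4724,-.0298]); L=np.array([p0@[np.cos(t),np.sin(t)],p0@[-np.sin(t),np.cos(t)]])
    P=T((.577,-.2395),9.9,*L,.038); b=blob(w,lo,hi,P,r); kk=blob(k,lo,hi,P,r//2); ss=blob(s,lo,hi,P,r//2)
    print(n,a[0],(L*1000).round(1),'exp',np.round(np.array(P)*1000,1),'w10',b[0],b[1] is not None and (onz(w,*b[1],.038)*1000).round(1),w['pixels'][tuple(int(q) for q in proj(w,P)[::-1])])
    for m,x,y in [('w-scene',(w,b),(k,kk)),('w-side',(w,b),(s,ss)),('scene-side',(k,kk),(s,ss))]:
        if x[1][1] is not None and y[1][1] is not None: print('   ',m,*tri(x[0],x[1][1],y[0],y[1][1]),x[1][0],y[1][0])
E
```

```text
red 70 [-72.   16.5] exp [ 503.2 -235.7   38. ] w10 82 [ 503.  -236.9   38. ] [247 119 116]
    w-scene [ 503.6 -235.9   44.1] 1.0 82 12
    w-side [ 502.5 -237.    41. ] 1.4 82 15
    scene-side [ 501.3 -235.    42.2] 0.8 12 15
green 93 [-71.7 -15.9] exp [ 509.1 -267.5   38. ] w10 99 [ 508.2 -268.    38. ] [144 247 186]
    w-scene [ 508.4 -267.4   40.9] 0.2 99 19
    w-side [ 507.5 -267.5   44.2] 2.4 99 16
    scene-side [ 508.1 -268.5   42.4] 3.5 19 16
disp 636 [-3.1  3.7] exp [ 573.3 -236.4   38. ] w10 673 [ 563.2 -235.4   38. ] [247 247 247]
    w-scene [ 564.4 -235.7   26.5] 1.7 673 244
    w-side [ 567.8 -231.8   48.7] 12.0 673 160
    scene-side [ 579.  -239.7   41.3] 1.2 244 160
disp2 2049 [2.1 1.1] exp [ 578.9 -238.    38. ] w10 2247 [ 580.1 -238.3   38. ] [247 247 247]
    w-scene [ 579.6 -239.    39.4] 1.8 2247 366
    w-side [ 578.7 -238.2   42.7] 1.8 2247 160
    scene-side [ 579.6 -240.6   40.6] 1.6 366 160
cover 2660 [54.5  1.4] exp [ 630.4 -228.7   38. ] w10 2328 [ 629.9 -228.8   38. ] [247 247 247]
    w-scene [ 629.3 -230.3   38.5] 3.3 2328 283
    w-side [ 629.  -228.1   44.3] 1.2 2328 50
    scene-side [ 631.9 -232.7   41.4] 0.7 283 50
```

```bash
python3 - <<'E'
from f import *
k=load('sc4');s=load('si4')
def T(C,a,X,Y,z): a=np.radians(a);return [C[0]+X*np.cos(a)-Y*np.sin(a),C[1]+X*np.sin(a)+Y*np.cos(a),z]
for n,X,Y,lo,hi,r in [('red',-.072,.0165,(0,100,90),(8,255,255),6),('green',-.072,-.0165,(45,90,40),(90,255,255),6),('disp2',.002,0,(0,0,140),(180,80,255),12)]:
    P=T((.4724,-.0298),-8.4,X,Y,.028); a=blob(k,lo,hi,P,r);b=blob(s,lo,hi,P,r)
    if a[1] is not None and b[1] is not None: print(n,np.round(np.array(P)*1000,1),*tri(k,a[1],s,b[1]),a[0],b[0])
# placed devices, scene-side
k=load('sc5');s=load('si5')
for n,P,lo,hi,r,zz in [('phone green disp',T((.5425,.238),-10,.035,0,.034),(40,40,40),(90,255,255),12,34),('printer lid',T((.52,.423),-8,.025,0,.054),(0,0,90),(180,60,255),12,54),('printer green',T((.52,.423),-8,-.04,.015,.054),(45,90,40),(90,255,255),10,54),('scan screen',T((.5055,-.416),1.7,.035,0,.034),(90,20,20),(125,150,150),12,34)]:
    a=blob(k,lo,hi,P,r);b=blob(s,lo,hi,P,r)
    print(n,np.round(np.array(P)*1000,1),*(tri(k,a[1],s,b[1]) if a[1] is not None and b[1] is not None else ['none']),a[0],b[0])
E
```

```text
red [403.6  -3.   28. ] [403.3  -3.3  32.2] 0.7 9 27
green [398.8 -35.6  28. ] [398.7 -35.6  31.7] 2.7 14 24
disp2 [474.4 -30.1  28. ] [475.8 -28.2  33.4] 3.6 230 225
phone green disp [577.  231.9  34. ] [568.8 235.8  37.5] 1.0 109 189
printer lid [544.8 419.5  54. ] [536.3 420.7  60.4] 6.5 207 439
printer green [482.5 443.4  54. ] [480.7 442.1  56.4] 2.3 5 27
scan screen [ 540.5 -415.    34. ] [ 538.8 -417.4   43.3] 1.5 411 214
```

Emit:
jog_arm:
  xyz:
    - [0,-0.02,0.02]
    - [0,-0.05,0.04]
    - [0,-0.08,0.06]
    - [0,-0.12,0.06]
    - [0,-0.16,0.06]
    - [0,-0.2,0.06]
    - [0,-0.23,0.06]
    - [0,-0.23,0.06]
    - [0,-0.23,0.06]
    - [0,-0.23,0.06]
    - [0,-0.23,0.06]
    - [0,-0.23,0.06]
  turn: [8,16,24,32,40,48,56,64,72,80,80,80]

```text
clock: 37.1
tcp_pos: [0.4851, -0.3695, 0.3471]
orientation: [-0.0, 0.967, 0.256, -0.0]
ft_force: [0.6, 0.9, -0.2]
gripper_width: 1.002
finger_force: 0.0
```

```bash
python3 - <<'E'
from f import *
w=snap('wrist','w11');w['fish']=1
print(w['extrinsics'][:3,3], proj(w,(.5055,-.416,.034)))
hs=cv2.cvtColor(w['pixels'],cv2.COLOR_RGB2HSV)
a=np.radians(1.7);d=np.array([np.cos(a),np.sin(a)]);n=np.array([-d[1],d[0]]);C=np.array([.5055,-.416])
print('along');[print(X,*hs[tuple(int(round(q)) for q in proj(w,[*(C+d*X/1000),.034])[::-1])],end='; ') for X in range(-100,101,4)]
print('across');[print(Y,*hs[tuple(int(round(q)) for q in proj(w,[*(C+n*Y/1000),.034])[::-1])],end='; ') for Y in range(-56,57,2)]
E
```

```text
[ 0.54799237 -0.33356619  0.50986945] (np.float64(357.84966594110614), np.float64(198.24205457385838))
along
-100 107 129 226; -96 108 127 225; -92 107 128 224; -88 30 172 255; -84 29 172 246; -80 29 171 246; -76 28 157 247; -72 31 164 251; -68 27 173 249; -64 18 59 104; -60 14 48 101; -56 30 166 255; -52 16 48 127; -48 173 20 117; -44 30 165 255; -40 18 49 124; -36 19 113 174; -32 25 159 247; -28 17 56 131; -24 27 141 255; -20 30 161 248; -16 30 164 255; -12 20 68 132; -8 101 53 207; -4 100 49 204; 0 101 48 203; 4 101 50 204; 8 99 48 206; 12 101 49 208; 16 100 46 206; 20 101 47 208; 24 101 49 210; 28 99 49 209; 32 101 48 211; 36 102 49 213; 40 100 50 214; 44 100 49 214; 48 100 51 215; 52 99 50 215; 56 100 51 219; 60 18 50 137; 64 30 148 252; 68 30 139 247; 72 30 140 248; 76 31 143 250; 80 29 176 245; 84 26 170 230; 88 29 179 250; 92 29 106 255; 96 106 133 232; 100 107 135 233; across
-56 108 120 230; -54 107 121 230; -52 107 117 228; -50 107 119 230; -48 107 117 231; -46 107 115 230; -44 107 115 231; -42 109 123 234; -40 20 45 233; -38 30 172 251; -36 30 154 247; -34 30 159 247; -32 30 155 247; -30 29 168 247; -28 31 159 255; -26 27 152 254; -24 11 45 118; -22 102 54 207; -20 102 50 202; -18 102 49 202; -16 101 48 201; -14 102 46 201; -12 100 46 200; -10 100 49 203; -8 102 49 203; -6 102 49 204; -4 101 50 204; -2 101 51 205; 0 101 48 203; 2 102 48 203; 4 101 48 202; 6 100 48 203; 8 101 49 204; 10 101 49 204; 12 100 50 203; 14 100 51 204; 16 101 50 204; 18 101 49 205; 20 101 46 190; 22 15 44 116; 24 21 103 173; 26 30 154 251; 28 30 177 255; 30 21 147 172; 32 26 174 236; 34 27 175 244; 36 30 149 250; 38 30 152 247; 40 30 154 247; 42 30 152 247; 44 30 153 247; 46 30 151 247; 48 30 163 250; 50 28 196 255; 52 111 115 231; 54 107 122 229; 56 108 121 227;
```

Terminal heights rose by 9–10 mm over the counter reading, so it is seated flat. I'll do the same before/after comparison for the scanner, printer and phone.

```bash
python3 - <<'E'
from f import *
def T(C,a,X,Y,z): a=np.radians(a);return [C[0]+X*np.cos(a)-Y*np.sin(a),C[1]+X*np.sin(a)+Y*np.cos(a),z]
F=lambda n:(load('sc'+n),load('si'+n))
def go(name,imgs,C,a,z,L,lo,hi,r):
    k,s=imgs; P=T(C,a,*L,z); A=blob(k,lo,hi,P,r);B=blob(s,lo,hi,P,r)
    if A[1] is None or B[1] is None: return print(name,'none',A[0],B[0])
    q,e=tri(k,A[1],s,B[1]); t=np.radians(a); p=q[:2]-np.array(C)*1000
    print(name,'local',np.round([p@[np.cos(t),np.sin(t)],p@[-np.sin(t),np.cos(t)]],1),'dz',round(q[2]-z*1000,1),'res',e,A[0],B[0])
dark=((85,15,30),(108,110,255)); 
b3=F('3'); b5=F('5'); b1=F('1'); b0=(load('scene0'),load('side0'))
go('scan pile',b3,(.4362,-.0258),168.9,.052,(.025,0),*dark,22); go('scan base',b5,(.5055,-.416),1.7,.034,(.025,0),*dark,22)
g=((45,90,40),(90,255,255)); gd=((45,40,40),(90,255,255)); lid=((0,0,90),(180,70,255)); r_=((0,100,90),(8,255,255))
go('prn green pile',b1,(.4377,-.023),80.4,.096,(-.04,.018),*g,10); go('prn green base',b5,(.52,.423),-8,.054,(-.04,.018),*g,10)
go('prn lid pile',b1,(.4377,-.023),80.4,.096,(.015,0),*lid,16); go('prn lid base',b5,(.52,.423),-8,.054,(.015,0),*lid,16)
go('phone disp pile',b0,(.4372,-.0307),-94.3,.120,(.03,0),*gd,14); go('phone disp base',b5,(.5425,.238),-10,.034,(.03,0),*gd,14)
go('phone red pile',b0,(.4372,-.0307),-94.3,.120,(.005,.015),*r_,9); go('phone red base',b5,(.5425,.238),-10,.034,(.005,.015),*r_,9)
E
```

```text
scan pile local [26.   1.9] dz 3.2 res 3.9 250 488
scan base local [23.4 -2.4] dz 5.4 res 5.9 389 242
prn green pile local [-43.1  14.3] dz 3.0 res 1.6 8 5
prn green base local [-41.6  13.4] dz 2.4 res 2.3 5 27
prn lid pile local [ 8.6 -0.5] dz 2.4 res 0.3 248 390
prn lid base local [12.3  0.1] dz 4.4 res 2.0 219 719
phone disp pile local [25.8 -0.1] dz 2.7 res 2.2 114 134
phone disp base local [25.1  2.6] dz 2.7 res 1.8 109 211
phone red pile none 6 0
phone red base none 5 0
```

```bash
python3 -c "
from cell import ctrl
print(ctrl.sign_off())"
```

```text
the job is handed in; nothing more can be done
None
```

I shut the terminal's cover before moving it, set all four devices on their own bases without disturbing the bottle, and handed the job in at about 37 s; camera checks showed each device seated to within a few millimetres, and the sign-off returned no score.

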